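# Sweep the used caps off the filtration deck into the waste tray

## Robot

A 6-joint arm with a two-finger parallel gripper is mounted at the origin on the work surface. World frame = base frame: x ahead of the robot, y to its left, z up, the work surface at z = 0. Lengths are in m, angles in degrees, forces in N, time in s.
With the tool pointing down it reaches from about 0.375 to 0.9 m from the base axis. Payload 3.1 kg.
Tool frame: the origin (TCP) lies midway between the tips of the shut fingers; the grasp point (between the pads) lies bot.hold_point_z behind it (bot.hold_point_z is the distance from the TCP to the grasp point, in m); z points along the fingers, y is the direction in which the jaws open and shut (so a half turn about z gives the same grasp; the last joint's range is limited). The gripper opens to 87 mm and grips with 3 to 60 N. Pads are 19 mm wide; open, the fingers measure 117 mm over their backs; the gripper's body (75 mm by 190 mm) begins 51 mm behind the grasp point.
Start: joints at [53.314, 30.224, 82.088, -0, 67.689, -10.227], TCP at [0.278, 0.56, 0.223] pointing down, gripper open.
Joint ranges: [-176.69, 176.69], [-43.24, 126.21], [12.49, 139.97], [-82, 262], [0, 151.66], [-163.58, 163.58]. Speed limits (degrees/s): [159.86, 159.86, 180, 180, 180, 180].

## Interface

Orientations are given as a 3x3 rotation matrix whose columns are the frame's x, y, z axes.
In Python, from rig import bot, vision, hand_in gives the robot as it stands. The module is installed in compiled form; this text tells all that it offers.
- The arm moves only by the shell command python3 -m handwheel 'ROWS'. ROWS is JSON, a list of rows, each an object of numbers: "hand": the gripper's target within -1 to 1 (fully open at 1, half-way at 0, shut at -1); "dx", "dy", "dz": the shift along the world's x, y, z in cm; "wx", "wy", "wz": the turn, a rotation vector about the world's x, y, z in rad. In form: [{"hand": .., "dx": .., "dy": .., "dz": .., "wx": .., "wy": .., "wz": ..}, ...]. A call has 1 to 10 rows; each row shifts and turns the commanded pose from where the row before left it; what a row does not reach is not made up. A row lasts 1/10 s, in which the tool goes at most 50 mm and 8.59 degrees, less where a joint would pass 70% of its speed; a pose out of reach is approached as far as the arm can. A call with a gripper value outside its range is refused whole. The fingers move at their own pace and stop on an object; the grip force is fixed at half the most. Time passes only in rows, so rows that do not move let the fingers close. It gives the time, the measured TCP pose, the force and the opening at its end, in the units of the state.
- bot.read_state(): the state, without advancing time (a new reading comes with each control period).
- vision.capture(name): name is "side" or "top"; returns (picture, depth): 400x640x3 uint8, red, green, blue; 400x640 float32, m along the optical axis (not along the pixel's ray), 0 where there is no reading.
- vision.get_calibration(name): a dict with "fx", "fy", "cx", "cy" (pixels), "rvec" (rotation vector, rad) and "tvec" (3), from world to camera coordinates, as OpenCV has them. Camera axes: x right, y down, z forward; pixel columns grow to the right and rows downward; lengths in m; the calibration is good to about 2 mm. A picture is of the moment at which its call begins. get_calibration takes no time and is no camera call.
- hand_in(): hands the job in, once; it reports no verdict.
The state is a dict: "time_s": time; "joint_positions": joint angles; "qvel": joint speeds; "tau": joint torques, N m; "position": TCP position; "tcp_rot": TCP orientation; "force": force on the tool from outside, world axes, zero at the start; "moment": the same for the moment, N m; "opening": opening from 0.0 (shut) to 1.0 (fully open).
Only numpy, scipy, OpenCV 4.12 (cv2) and the standard library are available. Lean on these libraries where they do the work, as an engineer would, in place of code of your own. Each camera call takes 0.05 s, during which the arm holds its last target.

## Task

Clear the three used blue caps from the cream deck: with the fingertips, sweep each one across the deck and over its open end so that all three drop into the red waste tray, not the white one. Only push them - do not pick any cap up - and leave the amber vial on the deck, and the amber cup and white bottle beside it, standing where they are.

Things in the scene. Friction and masses are not known exactly. Their poses are not given: they have to be found in the camera images.
- deck: fixed cream plastic block 250 mm (its x) by 280 mm (its y) by 60 mm high, flat on the bench; origin at the centre of its underside, so its top is 60 mm above the origin. Along both long sides (its x = -125 to -120 mm and +120 to +125 mm) runs a rim 6 mm high; both ends (its y = -140 and +140 mm) are open, with no rim. One tray stands against each end
- waste_tray: fixed RED open tray for waste, 250 mm (its x) by 120 mm (its y) by 52 mm high, walls 4 mm, floor 4 mm thick; origin at the centre of its underside. It stands against one open end of the deck (its centre 203 mm from the deck's centre along the deck's +y or -y; which end varies), turned as the deck is; its rim is 8 mm below the deck's top
- clean_tray: fixed WHITE open tray of the same size at the deck's other end; no cap belongs in it. Origin at the centre of its underside
- cap_a_center (a point): centre (half-way up) of a loose blue ribbed screw cap, a solid disc 32 mm in diameter and 16 mm tall, about 15 g, lying flat on the deck (cap a of three alike). On the deck's top its centre is 68 mm above the bench
- cap_b_center (a point): centre (half-way up) of a loose blue ribbed screw cap, a solid disc 32 mm in diameter and 16 mm tall, about 15 g, lying flat on the deck (cap b of three alike). On the deck's top its centre is 68 mm above the bench
- cap_c_center (a point): centre (half-way up) of a loose blue ribbed screw cap, a solid disc 32 mm in diameter and 16 mm tall, about 15 g, lying flat on the deck (cap c of three alike). On the deck's top its centre is 68 mm above the bench
- vial: loose upright amber vial with a white lid, 34 mm in diameter and 50 mm tall, standing on the deck among the caps; origin at the centre of its underside. Vial and caps stand in four lanes along the deck's y, at least 50 mm apart (centre to centre) along the deck's x, so a straight push along the deck's y meets only the cap in its lane
- filter_cup: loose upright open amber cup, 68 mm across the rim and 95 mm tall, on the bench beyond the deck's far long side; origin at the centre of its underside
- sample_bottle: loose upright white bottle with a grey cap, 56 mm in diameter and 95 mm tall, on the bench beyond the deck's far long side; origin at the centre of its underside

How it is judged:
By the outcome, as a careful person would: the job done as asked, in the order asked, and still so for the second after the job is handed in, with the robot touching nothing.
It also fails if it takes over 54 s, if anything falls off the work surface, if the arm or the gripper's body presses on something with over 40 N, if the wrist force passes 120 N, or if a joint passes its speed limit or range.

## Working session

There is one attempt and no reset: what is moved stays moved. The work goes in short steps, Python scripts to look and compute and a shell command to move; the robot and the scene stay as the last step left them, time stands still between calls to the robot, and variables do not carry over. Pictures are saved under pics/ and viewed, and the job is handed in when it is done.

```bash
mkdir -p pics; python3 - <<'E'
from rig import bot, vision
import cv2
for n in("top","side"):
    p,d=vision.capture(n); cv2.imwrite(f"pics/{n}0.png",cv2.cvtColor(p,cv2.COLOR_RGB2BGR))
    print(n,vision.get_calibration(n),d[200,320])
s=bot.read_state();print(s["time_s"],s["position"],s["tcp_rot"],s["opening"],bot.hold_point_z)
E
```

```text
top {'fx': 447.71219964111333, 'fy': 447.71219964111333, 'cx': 321.7872373783098, 'cy': 196.3882625593003, 'rvec': array([ 2.19144535, -2.14164773,  0.09344841]), 'tvec': array([0.00713607, 0.6161502 , 0.74267156])} 0.7425799
side {'fx': 454.8611071539573, 'fy': 454.8611071539573, 'cx': 319.98887197773394, 'cy': 195.49744094127956, 'rvec': array([ 2.17508307, -0.73318096,  0.34464948]), 'tvec': array([-0.48261584,  0.32230941,  0.60928274])} 0.86352974
0.1 [0.2780566  0.55901773 0.22165952] [[-8.95263758e-01  4.45535069e-01 -1.14262823e-03]
 [ 4.45536422e-01  8.95262408e-01 -1.58687074e-03]
 [ 3.15945536e-04 -1.92975036e-03 -9.99998088e-01]] 0.9972181643870066 0.0187
```

View pics/top0.png

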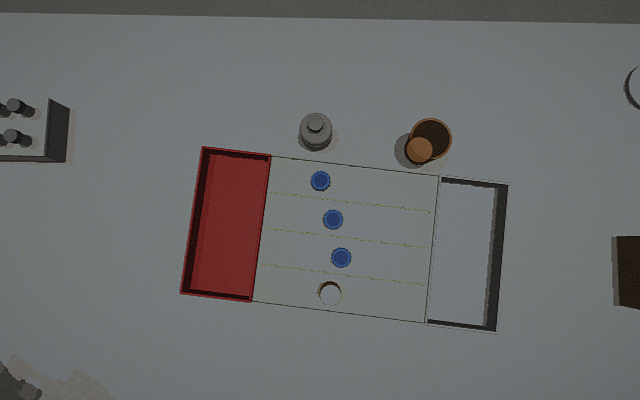

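View pics/side0.png

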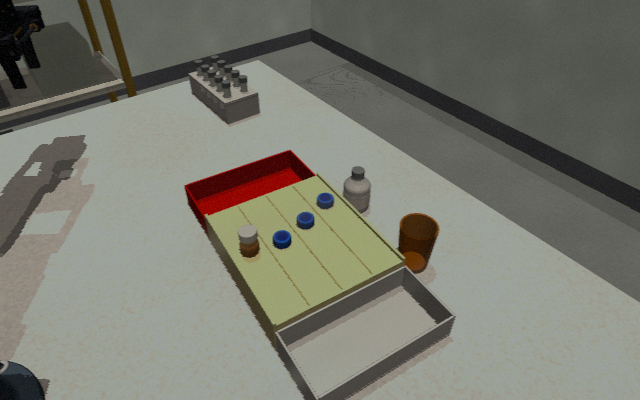

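The red tray is at the left of the top view, with caps at about (320,181), (332,219) and (341,257). The vial is at (330,293), in the lane nearest the robot. The bottle (316,130) and cup (430,140) stand beyond the far side.

```bash
cat > h.py <<'E'
import numpy as np,cv2
from rig import bot,vision
def ray(n,uv,z):
    c=vision.get_calibration(n);R,_=cv2.Rodrigues(c["rvec"]);t=c["tvec"]
    d=R.T@np.array([(uv[0]-c["cx"])/c["fx"],(uv[1]-c["cy"])/c["fy"],1]);o=-R.T@t
    return o+d*(z-o[2])/d[2]
def blobs(n,p,amin=60):
    h=cv2.cvtColor(p,cv2.COLOR_RGB2HSV)
    m=cv2.inRange(h,(100,120,50),(130,255,255))
    k,_,st,ce=cv2.connectedComponentsWithStats(m)
    return [(ce[i],st[i]) for i in range(1,k) if st[i,4]>amin]
E
python3 - <<'E'
from h import *
np.set_printoptions(precision=4,suppress=True)
p=cv2.cvtColor(cv2.imread("pics/top0.png"),cv2.COLOR_BGR2RGB)
for c,s in blobs("top",p): print("top",c,s,ray("top",c,.074))
p=cv2.cvtColor(cv2.imread("pics/side0.png"),cv2.COLOR_BGR2RGB)
for c,s in blobs("side",p): print("side",c,s,ray("side",c,.070))
print("vial",ray("top",(330.5,293),.11))
C=[ray("top",u,.06) for u in((271,155),(439,175),(425,323),(253,302))]
print(np.array(C))
for i in range(4):
    e=C[(i+1)%4]-C[i]; print(np.linalg.norm(e),e[:2]/np.linalg.norm(e))
print(np.mean(C,0))
print("bottle",ray("top",(318,123),.095),"cup",ray("top",(431,138),.095))
E
```

```text
top [320.1378 180.2085] [311 171  19  19 283] [0.638  0.0241 0.074 ]
top [332.8035 219.0421] [324 210  19  19 285] [0.5751 0.0021 0.074 ]
top [340.887 257.226] [332 248  19  20 292] [ 0.5142 -0.0122  0.074 ]
side [324.9062 197.7109] [318 193  15  10 128] [0.641  0.0292 0.07  ]
side [305.4822 219.2589] [297 212  17  17 197] [0.5753 0.0026 0.07  ]
side [281.6496 238.359 ] [273 230  18  19 234] [ 0.5134 -0.0117  0.07  ]
vial [0.4614 0.0037 0.11  ]
[[ 0.6806  0.1076  0.06  ]
 [ 0.653  -0.173   0.06  ]
 [ 0.4119 -0.15    0.06  ]
 [ 0.4382  0.1285  0.06  ]]
0.28194412666992236 [-0.098  -0.9952]
0.24222300342728328 [-0.9955  0.0946]
0.2798186656756331 [0.0941 0.9956]
0.24333900342214415 [ 0.9963 -0.086 ]
[ 0.5459 -0.0217  0.06  ]
bottle [0.7277 0.0294 0.095 ] cup [ 0.707  -0.1516  0.095 ]
```

```bash
python3 -m handwheel '[{"hand":-1,"dx":2.5,"dy":-4,"dz":0,"wx":0,"wy":0,"wz":-0.12},{"hand":-1,"dx":2.5,"dy":-4,"dz":0,"wx":0,"wy":0,"wz":-0.12},{"hand":-1,"dx":2.5,"dy":-4,"dz":0,"wx":0,"wy":0,"wz":-0.12},{"hand":-1,"dx":2.5,"dy":-4,"dz":0,"wx":0,"wy":0,"wz":-0.12},{"hand":-1,"dx":2.5,"dy":-4,"dz":0,"wx":0,"wy":0,"wz":-0.12},{"hand":-1,"dx":2.5,"dy":-4,"dz":0,"wx":0,"wy":0,"wz":-0.12},{"hand":-1,"dx":2.5,"dy":-4,"dz":0,"wx":0,"wy":0,"wz":-0.12},{"hand":-1,"dx":2.5,"dy":-4,"dz":0,"wx":0,"wy":0,"wz":-0.12},{"hand":-1,"dx":2.5,"dy":-4,"dz":0,"wx":0,"wy":0,"wz":-0.12},{"hand":-1,"dx":2.5,"dy":-4,"dz":0,"wx":0,"wy":0,"wz":-0.12}]'
```

```text
time_s: 1.1
position: [0.5289, 0.1577, 0.2223]
tcp_rot: [[0.096, 0.995, -0.001], [0.995, -0.096, 0.0], [-0.0, -0.001, -1.0]]
force: [0.4, 1.2, -0.1]
opening: 0.172
```

```bash
python3 -m handwheel '[{"hand":-1,"dx":2.5,"dy":-4,"dz":0,"wx":0,"wy":0,"wz":0},{"hand":-1,"dx":2.5,"dy":-4,"dz":0,"wx":0,"wy":0,"wz":0},{"hand":-1,"dx":2.5,"dy":-4,"dz":0,"wx":0,"wy":0,"wz":0},{"hand":-1,"dx":2.5,"dy":-4,"dz":0,"wx":0,"wy":0,"wz":0},{"hand":-1,"dx":0.5,"dy":-2,"dz":0,"wx":0,"wy":0,"wz":0},{"hand":-1,"dx":0,"dy":0,"dz":-4,"wx":0,"wy":0,"wz":0},{"hand":-1,"dx":0,"dy":0,"dz":-4,"wx":0,"wy":0,"wz":0},{"hand":-1,"dx":0,"dy":0,"dz":-2,"wx":0,"wy":0,"wz":0},{"hand":-1,"dx":0,"dy":0,"dz":0,"wx":0,"wy":0,"wz":0}]'
python3 - <<'E'
from h import *
for n in("top","side"):
    p,d=vision.capture(n); cv2.imwrite(f"pics/{n}1.png",cv2.cvtColor(p,cv2.COLOR_RGB2BGR))
E
```

```text
time_s: 2.0
position: [0.6302, -0.0201, 0.1184]
tcp_rot: [[0.091, 0.996, -0.009], [0.996, -0.091, 0.002], [0.001, -0.009, -1.0]]
force: [1.4, 0.6, 0.1]
opening: 0.009
```

View pics/side1.png

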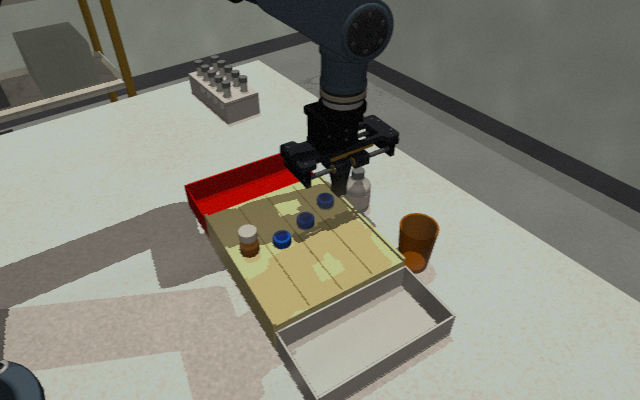

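The side view shows the shut fingers above the deck behind the far cap (cap at (325,201), fingertip near (338,192)). The vial (248,240), bottle and cup haven't been touched.

```bash
python3 -m handwheel '[{"hand":-1,"dx":0.2,"dy":-0.3,"dz":-2,"wx":0,"wy":0,"wz":0},{"hand":-1,"dx":0,"dy":0,"dz":-2,"wx":0,"wy":0,"wz":0},{"hand":-1,"dx":0,"dy":0,"dz":-1,"wx":0,"wy":0,"wz":0},{"hand":-1,"dx":0,"dy":0,"dz":0,"wx":0,"wy":0,"wz":0},{"hand":-1,"dx":0,"dy":0,"dz":0,"wx":0,"wy":0,"wz":0}]'
```

```text
time_s: 2.6
position: [0.6363, -0.0235, 0.0738]
tcp_rot: [[0.091, 0.996, 0.002], [0.996, -0.091, -0.0], [-0.0, 0.002, -1.0]]
force: [-0.2, -0.3, -0.1]
opening: 0.006
```

```bash
python3 -m handwheel '[{"hand":-1,"dx":-0.2,"dy":0,"dz":-0.6,"wx":0,"wy":0,"wz":0},{"hand":-1,"dx":0,"dy":0,"dz":0,"wx":0,"wy":0,"wz":0},{"hand":-1,"dx":0.1,"dy":1,"dz":0,"wx":0,"wy":0,"wz":0},{"hand":-1,"dx":0.1,"dy":1,"dz":0,"wx":0,"wy":0,"wz":0},{"hand":-1,"dx":0.1,"dy":1,"dz":0,"wx":0,"wy":0,"wz":0},{"hand":-1,"dx":0.1,"dy":1,"dz":0,"wx":0,"wy":0,"wz":0},{"hand":-1,"dx":0.1,"dy":1,"dz":0,"wx":0,"wy":0,"wz":0},{"hand":-1,"dx":0.1,"dy":1,"dz":0,"wx":0,"wy":0,"wz":0}]'
python3 - <<'E'
from h import *
for n in("top","side"):
    p,d=vision.capture(n); cv2.imwrite(f"pics/{n}2.png",cv2.cvtColor(p,cv2.COLOR_RGB2BGR))
E
```

```text
time_s: 3.4
position: [0.6395, 0.0377, 0.0666]
tcp_rot: [[0.09, 0.996, 0.0], [0.996, -0.09, -0.0], [-0.0, 0.0, -1.0]]
force: [-0.0, -0.3, -0.4]
opening: 0.002
```

View pics/side2.png

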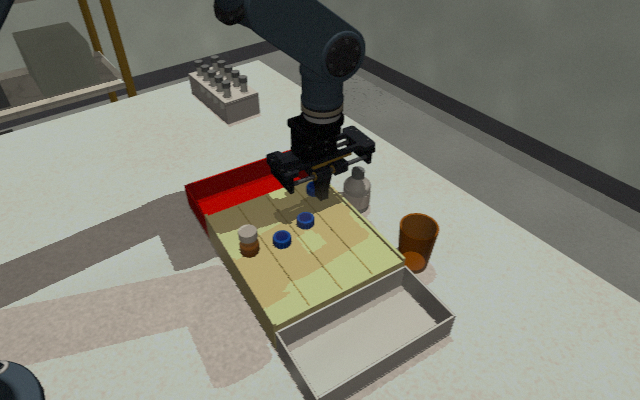

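The fingers (322,190) are pushing cap a ahead of them; it's just visible at (313,189). I'll keep going over the edge.

```bash
python3 -m handwheel '[{"hand":-1,"dx":0.1,"dy":1.1,"dz":0,"wx":0,"wy":0,"wz":0},{"hand":-1,"dx":0.1,"dy":1.1,"dz":0,"wx":0,"wy":0,"wz":0},{"hand":-1,"dx":0.1,"dy":1.1,"dz":0,"wx":0,"wy":0,"wz":0},{"hand":-1,"dx":0.1,"dy":1.1,"dz":0,"wx":0,"wy":0,"wz":0},{"hand":-1,"dx":0.1,"dy":1.1,"dz":0,"wx":0,"wy":0,"wz":0},{"hand":-1,"dx":0.1,"dy":1,"dz":0,"wx":0,"wy":0,"wz":0},{"hand":-1,"dx":0.1,"dy":1,"dz":0,"wx":0,"wy":0,"wz":0},{"hand":-1,"dx":0.1,"dy":1,"dz":0,"wx":0,"wy":0,"wz":0},{"hand":-1,"dx":0.1,"dy":1,"dz":0,"wx":0,"wy":0,"wz":0},{"hand":-1,"dx":0.1,"dy":1,"dz":0,"wx":0,"wy":0,"wz":0}]'
python3 - <<'E'
from h import *
for n in("top","side"):
    p,d=vision.capture(n); cv2.imwrite(f"pics/{n}3.png",cv2.cvtColor(p,cv2.COLOR_RGB2BGR))
    print([ (c.round(1),s[4]) for c,s in blobs(n,p,20)])
E
```

```text
time_s: 4.5
position: [0.6495, 0.1423, 0.0665]
tcp_rot: [[0.091, 0.996, -0.0], [0.996, -0.091, 0.0], [0.0, -0.0, -1.0]]
force: [-0.7, 0.0, -0.2]
opening: 0.006
[(array([332.7, 219. ]), np.int32(287)), (array([340.9, 257.2]), np.int32(292))]
[(array([305.9, 219.9]), np.int32(190)), (array([281.6, 239. ]), np.int32(252))]
```

View pics/side3.png

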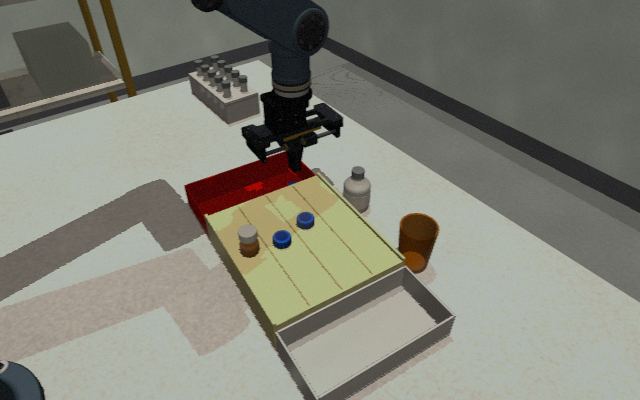

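View pics/top3.png

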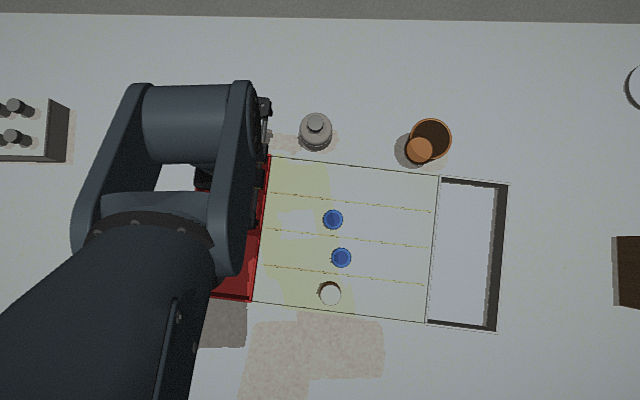

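Cap a is off the deck: a blue speck shows in the red tray at (291,185), and the other two haven't moved. Next is cap b.

```bash
python3 -m handwheel '[{"hand":-1,"dx":0,"dy":0,"dz":3,"wx":0,"wy":0,"wz":0},{"hand":-1,"dx":0,"dy":0,"dz":3,"wx":0,"wy":0,"wz":0},{"hand":-1,"dx":-1.6,"dy":-3.8,"dz":0,"wx":0,"wy":0,"wz":0},{"hand":-1,"dx":-1.6,"dy":-3.8,"dz":0,"wx":0,"wy":0,"wz":0},{"hand":-1,"dx":-1.6,"dy":-3.8,"dz":0,"wx":0,"wy":0,"wz":0},{"hand":-1,"dx":-1.6,"dy":-3.8,"dz":0,"wx":0,"wy":0,"wz":0},{"hand":-1,"dx":-1.4,"dy":-3.3,"dz":0,"wx":0,"wy":0,"wz":0},{"hand":-1,"dx":0,"dy":0,"dz":0,"wx":0,"wy":0,"wz":0},{"hand":-1,"dx":0,"dy":0,"dz":0,"wx":0,"wy":0,"wz":0}]'
```

```text
time_s: 5.5
position: [0.5714, -0.0445, 0.1267]
tcp_rot: [[0.093, 0.996, 0.0], [0.996, -0.093, 0.0], [0.0, 0.0, -1.0]]
force: [0.3, 0.1, 0.0]
opening: 0.008
```

```bash
python3 -m handwheel '[{"hand":-1,"dx":0,"dy":0,"dz":-3,"wx":0,"wy":0,"wz":0},{"hand":-1,"dx":0,"dy":0,"dz":-2,"wx":0,"wy":0,"wz":0},{"hand":-1,"dx":0,"dy":0,"dz":-1,"wx":0,"wy":0,"wz":0},{"hand":-1,"dx":0,"dy":0,"dz":0,"wx":0,"wy":0,"wz":0},{"hand":-1,"dx":0.1,"dy":1.1,"dz":0,"wx":0,"wy":0,"wz":0},{"hand":-1,"dx":0.1,"dy":1.1,"dz":0,"wx":0,"wy":0,"wz":0},{"hand":-1,"dx":0.1,"dy":1.1,"dz":0,"wx":0,"wy":0,"wz":0},{"hand":-1,"dx":0.1,"dy":1.1,"dz":0,"wx":0,"wy":0,"wz":0},{"hand":-1,"dx":0.1,"dy":1.1,"dz":0,"wx":0,"wy":0,"wz":0},{"hand":-1,"dx":0.1,"dy":1.1,"dz":0,"wx":0,"wy":0,"wz":0}]'
python3 - <<'E'
from h import *
for n in("top","side"):
    p,d=vision.capture(n); cv2.imwrite(f"pics/{n}4.png",cv2.cvtColor(p,cv2.COLOR_RGB2BGR))
    print([ (c.round(1),s[4],ray(n,c,.07).round(3)) for c,s in blobs(n,p,20)])
E
```

```text
time_s: 6.5
position: [0.5776, 0.0237, 0.0668]
tcp_rot: [[0.09, 0.996, 0.0], [0.996, -0.09, -0.0], [-0.0, 0.0, -1.0]]
force: [-0.3, 0.7, 0.4]
opening: 0.007
[(array([247.1, 174.9]), np.int32(129), array([0.645, 0.145, 0.07 ])), (array([342.7, 258. ]), np.int32(182), array([ 0.513, -0.015,  0.07 ]))]
[(array([287.8, 202.6]), np.int32(51), array([0.576, 0.061, 0.07 ])), (array([281.5, 239. ]), np.int32(262), array([ 0.512, -0.013,  0.07 ]))]
```

View pics/side4.png

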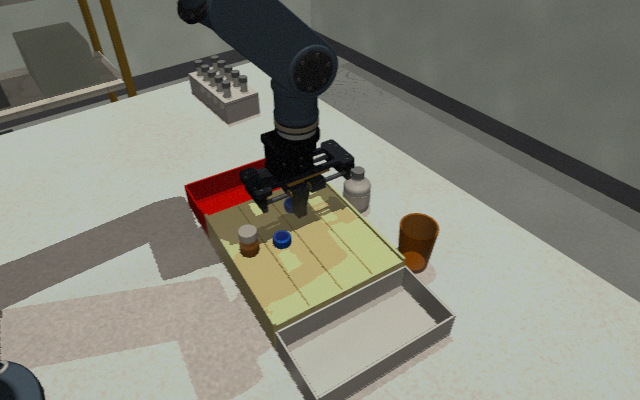

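```bash
python3 -m handwheel '[{"hand":-1,"dx":0.1,"dy":1.1,"dz":0,"wx":0,"wy":0,"wz":0},{"hand":-1,"dx":0.1,"dy":1.1,"dz":0,"wx":0,"wy":0,"wz":0},{"hand":-1,"dx":0.1,"dy":1.1,"dz":0,"wx":0,"wy":0,"wz":0},{"hand":-1,"dx":0.1,"dy":1.1,"dz":0,"wx":0,"wy":0,"wz":0},{"hand":-1,"dx":0.1,"dy":1.2,"dz":0,"wx":0,"wy":0,"wz":0},{"hand":-1,"dx":0.1,"dy":1.2,"dz":0,"wx":0,"wy":0,"wz":0},{"hand":-1,"dx":0.1,"dy":1.2,"dz":0,"wx":0,"wy":0,"wz":0},{"hand":-1,"dx":0.1,"dy":1.2,"dz":0,"wx":0,"wy":0,"wz":0},{"hand":-1,"dx":0.1,"dy":1.2,"dz":0,"wx":0,"wy":0,"wz":0},{"hand":-1,"dx":0.1,"dy":1.2,"dz":0,"wx":0,"wy":0,"wz":0}]'
python3 -m handwheel '[{"hand":-1,"dx":0,"dy":0,"dz":3,"wx":0,"wy":0,"wz":0},{"hand":-1,"dx":0,"dy":0,"dz":3,"wx":0,"wy":0,"wz":0},{"hand":-1,"dx":-1.5,"dy":-4,"dz":0,"wx":0,"wy":0,"wz":0},{"hand":-1,"dx":-1.5,"dy":-4,"dz":0,"wx":0,"wy":0,"wz":0},{"hand":-1,"dx":-1.5,"dy":-4,"dz":0,"wx":0,"wy":0,"wz":0},{"hand":-1,"dx":-1.5,"dy":-4,"dz":0,"wx":0,"wy":0,"wz":0},{"hand":-1,"dx":-1.6,"dy":-4,"dz":0,"wx":0,"wy":0,"wz":0},{"hand":-1,"dx":0,"dy":0,"dz":0,"wx":0,"wy":0,"wz":0},{"hand":-1,"dx":0,"dy":0,"dz":0,"wx":0,"wy":0,"wz":0}]'
python3 - <<'E'
from h import *
for n in("top","side"):
    p,d=vision.capture(n); cv2.imwrite(f"pics/{n}5.png",cv2.cvtColor(p,cv2.COLOR_RGB2BGR))
    print([ (c.round(1),s[4],ray(n,c,.07).round(3),ray(n,c,.02).round(3),d[int(c[1]),int(c[0])]) for c,s in blobs(n,p,20)])
E
```

```text
time_s: 7.6
position: [0.5875, 0.1396, 0.0665]
tcp_rot: [[0.091, 0.996, -0.0], [0.996, -0.091, 0.0], [0.0, -0.0, -1.0]]
force: [0.2, 0.2, -1.1]
opening: 0.007
time_s: 8.5
position: [0.5116, -0.062, 0.1267]
tcp_rot: [[0.094, 0.996, 0.0], [0.996, -0.094, 0.0], [0.0, 0.0, -1.0]]
force: [1.1, 0.3, -0.1]
opening: 0.002
[(array([250.5, 176. ]), np.int32(245), array([0.643, 0.139, 0.07 ]), array([0.65 , 0.148, 0.02 ]), np.float32(0.7852995)), (array([246.1, 211. ]), np.int32(255), array([0.585, 0.144, 0.07 ]), array([0.588, 0.153, 0.02 ]), np.float32(0.78329206)), (array([337.9, 256.1]), np.int32(173), array([ 0.516, -0.007,  0.07 ]), array([ 0.514, -0.009,  0.02 ]), np.float32(0.71737736))]
[(array([281.4, 239.1]), np.int32(255), array([ 0.512, -0.013,  0.07 ]), array([0.537, 0.029, 0.02 ]), np.float32(0.78521377))]
```

View pics/side5.png

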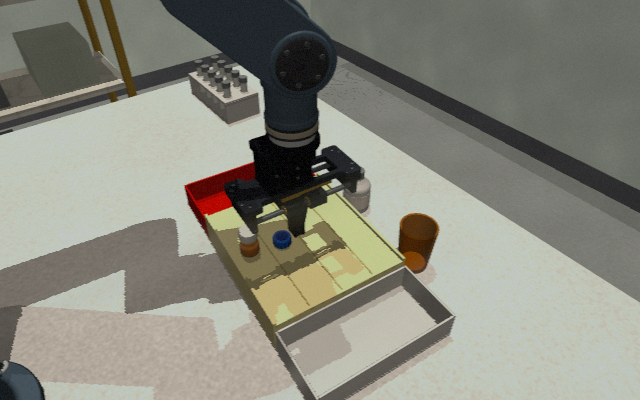

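View pics/top5.png

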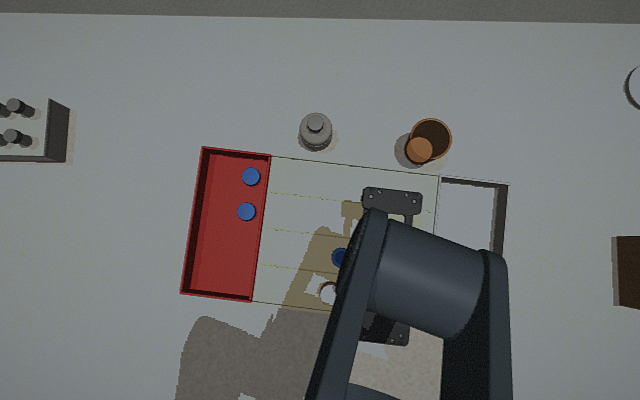

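Caps a and b lie in the red tray (251,176) and (246,211), and the fingers are behind cap c. The body passes over the vial here with about 26 mm of clearance, so I'll check after lowering.

```bash
python3 -m handwheel '[{"hand":-1,"dx":-0.2,"dy":0,"dz":-3,"wx":0,"wy":0,"wz":0},{"hand":-1,"dx":0,"dy":0,"dz":-2,"wx":0,"wy":0,"wz":0},{"hand":-1,"dx":0,"dy":0,"dz":-0.9,"wx":0,"wy":0,"wz":0},{"hand":-1,"dx":0,"dy":0,"dz":0,"wx":0,"wy":0,"wz":0},{"hand":-1,"dx":0.1,"dy":1,"dz":0,"wx":0,"wy":0,"wz":0},{"hand":-1,"dx":0.1,"dy":1,"dz":0,"wx":0,"wy":0,"wz":0}]'
python3 - <<'E'
from h import *
for n in("side",):
    p,d=vision.capture(n); cv2.imwrite(f"pics/{n}6.png",cv2.resize(cv2.cvtColor(p,cv2.COLOR_RGB2BGR)[120:320,150:400],None,fx=3,fy=3))
E
```

```text
time_s: 9.2
position: [0.5123, -0.0407, 0.0684]
tcp_rot: [[0.091, 0.996, 0.002], [0.996, -0.091, -0.0], [-0.0, 0.002, -1.0]]
force: [0.3, 0.2, -0.7]
opening: 0.0
```

View pics/side6.png

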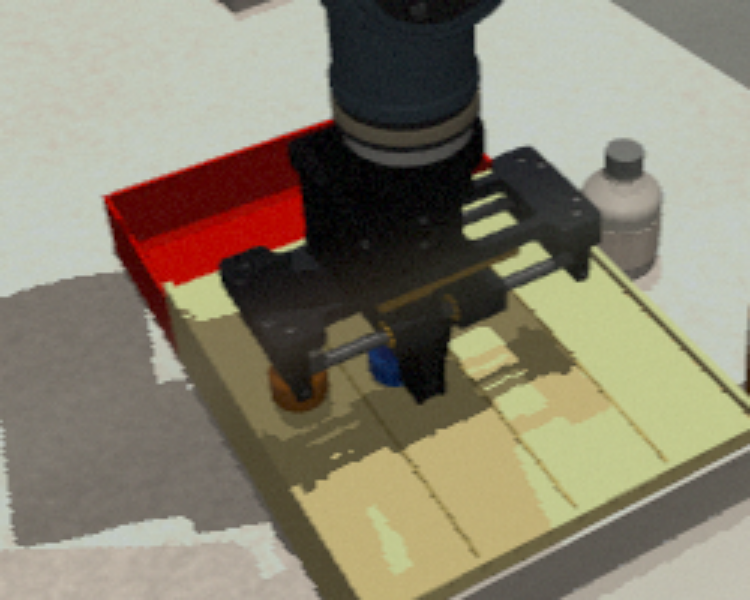

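The side view shows bracket legs at the body ends, one of them in front of the vial at crop (303,395). I'll check its height from the depth image before sweeping on.

```bash
python3 - <<'E'
from h import *
np.set_printoptions(precision=3,suppress=True)
p,d=vision.capture("side")
c=vision.get_calibration("side");R,_=cv2.Rodrigues(c["rvec"])
v,u=np.mgrid[:400,:640];P=np.stack([(u-c["cx"])/c["fx"]*d,(v-c["cy"])/c["fy"]*d,d],-1)-c["tvec"]
W=P@R
for r in range(225,260,3):print(r,[W[r,q] for q in(246,251,254)],p[r,251])
# lowest dark points in the body, away from fingers
T=bot.read_state();L=(W-T["position"])@T["tcp_rot"]
m=(d>0)&(p.max(2)<70)&(abs(L[...,1])>.035)&(abs(L[...,1])<.12)&(abs(L[...,0])<.08)&(W[...,2]>.08)
print(np.percentile(W[m][:,2],[0,1,5,20,50]),W[m][np.argsort(W[m][:,2])[:12]],L[m][np.argsort(W[m][:,2])[:12]])
E
```

```text
225 [array([ 0.431, -0.052,  0.181]), array([ 0.437, -0.056,  0.18 ]), array([ 0.44 , -0.06 ,  0.182])] [49 50 42]
228 [array([ 0.428, -0.058,  0.182]), array([ 0.433, -0.063,  0.182]), array([ 0.437, -0.066,  0.182])] [52 48 46]
231 [array([ 0.425, -0.063,  0.181]), array([ 0.429, -0.07 ,  0.184]), array([ 0.434, -0.07 ,  0.181])] [52 47 44]
234 [array([ 0.422, -0.067,  0.18 ]), array([ 0.43 , -0.068,  0.176]), array([ 0.434, -0.07 ,  0.175])] [48 42 37]
237 [array([ 0.421, -0.069,  0.176]), array([ 0.429, -0.068,  0.171]), array([ 0.462, -0.011,  0.104])] [50 47 39]
240 [array([ 0.42 , -0.069,  0.17 ]), array([ 0.429, -0.068,  0.164]), array([ 0.435, -0.064,  0.157])] [40 36 26]
243 [array([ 0.42 , -0.068,  0.164]), array([ 0.428, -0.068,  0.158]), array([ 0.434, -0.064,  0.151])] [32 29 24]
246 [array([ 0.422, -0.063,  0.152]), array([ 0.426, -0.07 ,  0.155]), array([ 0.46 , -0.009,  0.082])] [29 27 21]
249 [array([ 0.422, -0.061,  0.144]), array([ 0.427, -0.067,  0.146]), array([ 0.458, -0.012,  0.079])] [22 20 19]
252 [array([ 0.445, -0.007,  0.075]), array([ 0.426, -0.069,  0.1
[... 189 characters left out ...]
06,  0.061]), array([ 0.451, -0.011,  0.06 ]), array([ 0.455, -0.014,  0.061])] [95 86 58]
[0.087 0.15  0.173 0.183 0.426] [[ 0.459 -0.008  0.087]
 [ 0.464 -0.009  0.101]
 [ 0.468 -0.006  0.102]
 [ 0.458 -0.01   0.104]
 [ 0.463 -0.009  0.105]
 [ 0.46  -0.01   0.107]
 [ 0.458 -0.012  0.107]
 [ 0.421 -0.067  0.14 ]
 [ 0.423 -0.045  0.141]
 [ 0.423 -0.043  0.141]
 [ 0.422 -0.068  0.141]
 [ 0.426 -0.069  0.141]] [[ 0.027 -0.055 -0.019]
 [ 0.026 -0.05  -0.033]
 [ 0.03  -0.047 -0.033]
 [ 0.025 -0.056 -0.036]
 [ 0.026 -0.052 -0.036]
 [ 0.025 -0.054 -0.039]
 [ 0.023 -0.057 -0.039]
 [-0.035 -0.088 -0.072]
 [-0.013 -0.087 -0.072]
 [-0.011 -0.088 -0.073]
 [-0.036 -0.087 -0.073]
 [-0.036 -0.083 -0.073]]
```

The leg bottoms are at z = 0.14 and the vial top is at 0.11, so it's clear. Continuing.

```bash
python3 -m handwheel '[{"hand":-1,"dx":0.1,"dy":1,"dz":-0.1,"wx":0,"wy":0,"wz":0},{"hand":-1,"dx":0.1,"dy":1,"dz":0,"wx":0,"wy":0,"wz":0},{"hand":-1,"dx":0.1,"dy":1,"dz":0,"wx":0,"wy":0,"wz":0},{"hand":-1,"dx":0.1,"dy":1,"dz":0,"wx":0,"wy":0,"wz":0},{"hand":-1,"dx":0.1,"dy":1,"dz":0,"wx":0,"wy":0,"wz":0},{"hand":-1,"dx":0.1,"dy":1,"dz":0,"wx":0,"wy":0,"wz":0},{"hand":-1,"dx":0.1,"dy":1,"dz":0,"wx":0,"wy":0,"wz":0}]'
python3 - <<'E'
from h import *
for n in("side","top"):
    p,d=vision.capture(n); cv2.imwrite(f"pics/{n}7.png",cv2.cvtColor(p,cv2.COLOR_RGB2BGR))
    print([ (c.round(1),s[4],ray(n,c,.07).round(3)) for c,s in blobs(n,p,20)])
E
```

```text
time_s: 10.0
position: [0.5185, 0.0294, 0.0665]
tcp_rot: [[0.091, 0.996, -0.0], [0.996, -0.091, 0.0], [0.0, -0.0, -1.0]]
force: [0.5, -0.6, -0.0]
opening: 0.009
[(array([258.8, 214.4]), np.int32(27), array([0.514, 0.065, 0.07 ]))]
[(array([250.5, 176. ]), np.int32(247), array([0.643, 0.139, 0.07 ])), (array([245.8, 210.9]), np.int32(246), array([0.585, 0.144, 0.07 ]))]
```

View pics/side7.png

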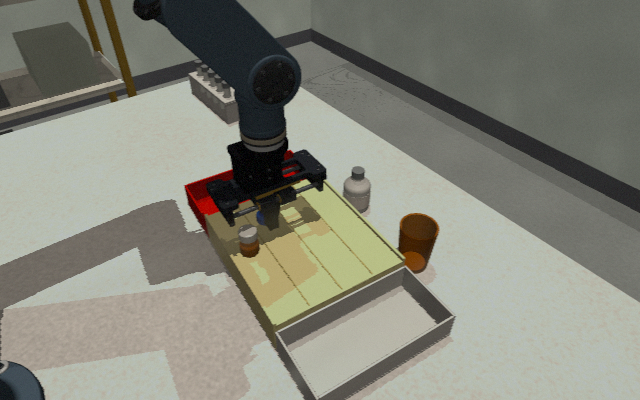

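The vial (249,242) stands unmoved, and cap c (261,216) is ahead of the fingers. About 12 cm remains.

```bash
python3 -m handwheel '[{"hand":-1,"dx":0.1,"dy":1.2,"dz":0,"wx":0,"wy":0,"wz":0},{"hand":-1,"dx":0.1,"dy":1.2,"dz":0,"wx":0,"wy":0,"wz":0},{"hand":-1,"dx":0.1,"dy":1.2,"dz":0,"wx":0,"wy":0,"wz":0},{"hand":-1,"dx":0.1,"dy":1.2,"dz":0,"wx":0,"wy":0,"wz":0},{"hand":-1,"dx":0.1,"dy":1.2,"dz":0,"wx":0,"wy":0,"wz":0},{"hand":-1,"dx":0.1,"dy":1.2,"dz":0,"wx":0,"wy":0,"wz":0},{"hand":-1,"dx":0.1,"dy":1.2,"dz":0,"wx":0,"wy":0,"wz":0},{"hand":-1,"dx":0.1,"dy":1.2,"dz":0,"wx":0,"wy":0,"wz":0},{"hand":-1,"dx":0.1,"dy":1.2,"dz":0,"wx":0,"wy":0,"wz":0},{"hand":-1,"dx":0.1,"dy":1.2,"dz":0,"wx":0,"wy":0,"wz":0}]'
python3 -m handwheel '[{"hand":-1,"dx":0,"dy":0,"dz":3,"wx":0,"wy":0,"wz":0},{"hand":-1,"dx":0,"dy":0,"dz":4,"wx":0,"wy":0,"wz":0},{"hand":-1,"dx":0,"dy":0,"dz":4,"wx":0,"wy":0,"wz":0},{"hand":-1,"dx":0,"dy":4,"dz":1,"wx":0,"wy":0,"wz":0},{"hand":-1,"dx":0,"dy":4,"dz":0,"wx":0,"wy":0,"wz":0},{"hand":-1,"dx":0,"dy":4,"dz":0,"wx":0,"wy":0,"wz":0},{"hand":-1,"dx":-1,"dy":4,"dz":0,"wx":0,"wy":0,"wz":0},{"hand":-1,"dx":-1,"dy":4,"dz":0,"wx":0,"wy":0,"wz":0},{"hand":-1,"dx":-1,"dy":4,"dz":0,"wx":0,"wy":0,"wz":0},{"hand":-1,"dx":-1,"dy":4,"dz":0,"wx":0,"wy":0,"wz":0}]'
python3 -m handwheel '[{"hand":-1,"dx":0,"dy":0,"dz":0,"wx":0,"wy":0,"wz":0},{"hand":-1,"dx":0,"dy":0,"dz":0,"wx":0,"wy":0,"wz":0},{"hand":-1,"dx":0,"dy":0,"dz":0,"wx":0,"wy":0,"wz":0}]'
python3 - <<'E'
from h import *
for n in("side","top"):
    p,d=vision.capture(n); cv2.imwrite(f"pics/{n}8.png",cv2.cvtColor(p,cv2.COLOR_RGB2BGR))
    print(n,[ (c.round(1),s[4],ray(n,c,.02).round(3)) for c,s in blobs(n,p,20)])
E
```

```text
time_s: 11.1
position: [0.5285, 0.1496, 0.0666]
tcp_rot: [[0.091, 0.996, 0.0], [0.996, -0.091, 0.0], [0.0, 0.0, -1.0]]
force: [-0.3, -0.2, 0.6]
opening: 0.003
time_s: 12.1
position: [0.4874, 0.4305, 0.1865]
tcp_rot: [[0.091, 0.996, -0.0], [0.996, -0.091, -0.0], [-0.0, -0.0, -1.0]]
force: [0.4, -0.0, -0.6]
opening: 0.003
time_s: 12.4
position: [0.4883, 0.4278, 0.1863]
tcp_rot: [[0.091, 0.996, -0.001], [0.996, -0.091, -0.001], [-0.001, -0.0, -1.0]]
force: [0.1, -0.9, -0.5]
opening: 0.003
side []
top [(array([250.5, 176. ]), np.int32(242), array([0.65 , 0.148, 0.02 ])), (array([246., 211.]), np.int32(253), array([0.588, 0.153, 0.02 ])), (array([243. , 243.6]), np.int32(259), array([0.532, 0.156, 0.02 ]))]
```

View pics/side8.png

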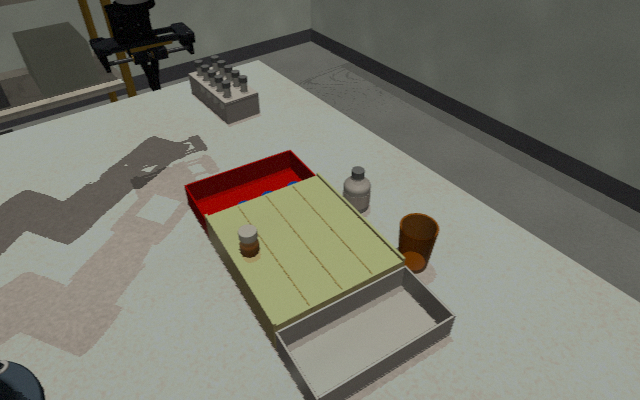

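View pics/top8.png

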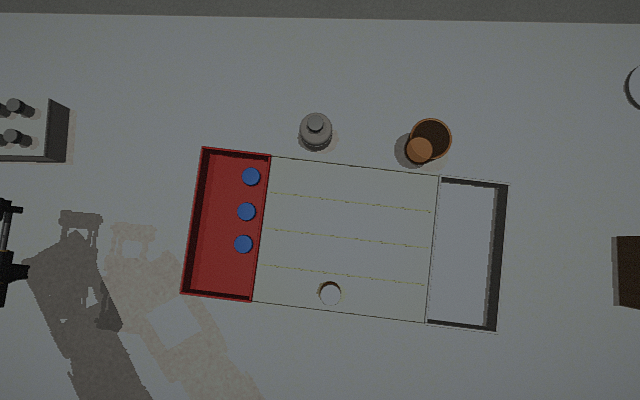

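All three caps are in the red tray at (251,176), (246,211) and (243,244). The vial (330,293), bottle (316,130) and cup (430,140) are where they started.

```bash
python3 -c "
from rig import hand_in; print(hand_in())"
```

```text
the job is handed in; nothing more can be done
None
```

All three blue caps are in the red waste tray, and I handed the job in at about 12.5 s of the 54 s allowed. With the fingers shut, I swept each cap separately along its lane and over the open end. None was picked up.

- **Caps:** the last top view shows all three lying on the red tray's floor. The white tray and the rest of the deck are clear of caps.
- **Other items:** the vial, cup and bottle are standing at the same pixel positions as in the first pictures.
- **Forces:** the wrist force stayed around 1 N in every reading. The readings come only at the end of each move, so I didn't see any brief peaks in between.
- **Clearance:** before the third sweep I checked that the gripper would pass over the vial, because its end brackets looked low. They cleared its lid by about 30 mm.
- **Final state:** the arm is parked clear of everything at about 0.19 m height. None of the checks failed or disagreed. The side camera saw only slivers of the caps behind the deck edge, so their final positions rest on the top view alone.

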